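# Feel for the blind hole, draw the bolt, free the weathervane

## Task

Take the spring punch out of its wooden block and, leaning it in under the jig's hood, slide its tip along the bolt until it drops into the hidden hole; with the tip in the hole draw the bolt all the way back to free the copper weathervane. Put the punch back in its block, and lift the weathervane out and set it standing upright on the floor of the shallow wooden tray, never letting it topple. Leave the bolt drawn, and do not knock the hammer, the jar or the copper cone away.

Things in the scene. Friction and masses are not known exactly. Their poses are not given: they have to be found in the camera images.
- jig: Fixed grey steel holding jig, 110 x 315 mm. Origin on the bench under the middle of the bolt track; y runs along the bolt towards the weathervane, z up, -x is the open side, to the left seen from the robot. A flat steel bolt, 44 mm wide, slides along y between rails (out to x = +-43, y -120 to 80 mm) flush with its face. Back wall at x = 43 to 53 mm.
- bolt_face (a point): Point x = y = 0 of the jig on the bolt's level upper face, 44 mm above the bench (fixed to the jig). Hidden under the hood one blind hole is cut in this smooth face: 16 mm along y, 28 mm along x (x -14 to 14), 14 mm deep. With the bolt shut its centre is anywhere from y = -30 to +30 mm, different every time and not reported.
- hood_edge (a point): Middle of the lower front edge of the jig's hood, at x = -24, y = -15, z = 94 mm of the jig. The hood is 8 mm thick and covers the bolt from here back to the back wall, y -100 to 70, with 8 mm end plates down to z = 50; open only in front. It forces the punch to lean, handle towards -x, about 30 to 45 degrees from vertical.
- nest (a point): Centre of the nest's floor on the jig, x = 0, y = 118, z = 10 mm: walls 10 mm tall on three sides, open towards the bolt, around the weathervane's foot.
- bolt (a joint): The sliding bolt, m: 0 shut, with its nose 17 mm over the vane's foot; grows as the bolt is drawn along the jig's -y; stop at 0.045. It stays where it is left and takes about 6.5 N to slide.
- punch: Loose spring punch, 164 mm, 0.18 kg, upright in its block. Origin at its tip (spring out), z to the handle. Steel sleeve 12 mm wide to z = 72, brass collar 30 mm wide z 72-78, square wooden handle 24 x 24 mm (sides along x, y) z 78-158, brass button to 164. The 10 mm wide ball-ended tip springs in up to 12 mm.
- plunger (a joint): How far the punch's tip is pressed in, m: 0 fully out, 0.012 fully in. Takes 1.3 N at first, 3.1 N at 8 mm, 4 N at 12 mm. Pressed about 8 mm it slides over the bolt without moving it; the value falls when the tip drops into the hole.
- punch_tip (a point): Centre of the ball end (5 mm radius) of the punch's plunger, 5 mm above the tip along the punch; moves with the plunger.
- stand: Fixed wooden block, 80 x 80 x 85 mm tall, with an upright round through hole 21 mm wide at its centre; the punch hangs in it by its collar, its tip 13 mm above the bench. Origin at the centre of its underside, z up.
- vane: Loose copper weathervane, 0.2-0.5 kg: square foot 56 x 56 x 8 mm, mast 14 mm square to z = 124, level arrow bar 14 mm square, 150 mm long along its y, z 124-138; cone point at the -y end; thin cottage and tree cut-outs on the bar (beyond 25 mm from the middle, up to 50 mm above it). Origin: centre of the foot's underside, z up.
- vane_grip (a point): Middle of the vane's arrow bar, 131 mm above the foot's underside: a good place to grip, across the 14 mm thickness (vane's x); balanced there.
- tray: Fixed shallow wooden tray, 150 x 150 x 28 mm, walls and floor 8 mm thick. Origin at the centre of its underside, z up.
- scrap: Bystander: fixed grey sheet metal scrap box, 110 x 150 x 75 mm tall, open at the top, holding a copper cone. Origin at the centre of its underside.
- cone: Bystander: loose copper cone, 60 mm wide, 70 mm tall, in the scrap box. Origin at the centre of its base.
- hammer: Bystander: loose hammer lying on the bench, about 260 mm long, along its x, head 80 mm wide at +x. Origin about its middle, on the bench.
- jar: Bystander: loose amber glass jar, 60 mm wide, 80 mm tall. Origin at the centre of its base.
Not all that is in view belongs to the job. There is more than one size of the punch; the job needs the largest. Leave any blue look-alike of the stand alone.

How it is judged:
On the way, in this order (a step that is already met when the one before it is completed fails the run):
1. the punch's tip has dropped into the hidden hole: its ball end sits at least 4.5 mm down in the bolt's upper face, for 0.2 s (z of punch_tip in the frame of jig between 0.03 and 0.0445 m and x of punch_tip in the frame of jig between -0.018 and 0.018 m and y of punch_tip in the frame of jig between -0.095 and 0.05 m), for 0.2 s.
2. with the tip still in the hole the bolt is drawn back to its stop (more than 38 of 45 mm) (all of step 1 and value of joint bolt above 0.038 m), for 0.1 s.
At the end, for the whole second after the job is handed in: The bolt is still drawn (over 35 mm); the punch is back in its block, collar down (within 8 mm of the axis, 7 degrees of upright); the vane stands upright (6 degrees), foot flat on the tray's floor, within 45 mm of the tray's centre each way; both at rest (value of joint bolt above 0.035 m and horizontal distance between punch and stand below 0.008 m and height (world z) of punch below 0.018 m and angle between punch's own z axis and vertical below 0.12 rad and height (world z) of vane below 0.014 m and angle between vane's own z axis and vertical below 0.1 rad and linear speed of each of vane, punch below 0.02 m/s and x of vane in the frame of tray between -0.045 and 0.045 m and y of vane in the frame of tray between -0.045 and 0.045 m); the robot touches nothing.
It fails at once if the weathervane must not topple (more than 45 degrees from upright) (angle between vane's own z axis and vertical above 0.785 rad).
It fails at once if the hammer must not be knocked away (more than 30 mm) (distance of hammer from where it was at the start of the episode above 0.03 m).
It fails at once if the jar must not be knocked away (more than 30 mm) (distance of jar from where it was at the start of the episode above 0.03 m).
It fails at once if the copper cone must not be knocked away (more than 30 mm) (distance of cone from where it was at the start of the episode above 0.03 m).
It also fails if it takes over 72 s, if anything falls off the work surface, if the arm or the gripper's body presses on something with over 40 N, if the wrist force passes 120 N, or if a joint passes its speed limit or range.

## Robot

A 7-joint arm with a two-finger parallel gripper is mounted at the origin on the work surface. World frame = base frame: x ahead of the robot, y to its left, z up, the work surface at z = 0. Lengths are in m, angles in rad, forces in N, time in s.
With the tool pointing down it reaches from about 0.4 to 0.85 m from the base axis. Payload 4.5 kg.
Tool frame: the origin (TCP) lies at the very end of the fingers, on their centre line; the grasp point (between the pads) lies 19 mm behind it (r.grip_point_offset is the distance from the TCP to the grasp point, in m); z points along the fingers, y is the line along which they close (so a half turn about z gives the same grasp; the last joint's range is limited). The gripper opens to 88 mm and grips with 3 to 60 N. Pads are 18 mm wide; open, the fingers measure 123 mm over their backs; the gripper's body (75 mm by 187 mm) begins 45 mm behind the grasp point.
Start: joints at [-1.256, 0.689, -0.195, 1.565, 0.157, 0.902, -0.215], TCP at [0.173, 0.601, 0.239] pointing down, gripper open.
Joint ranges: [-3.01, 3.01], [-0.46, 2.08], [-1.47, 1.51], [0.13, 2.56], [-1, 4.14], [0.04, 2.09], [-2.66, 2.66]. Speed limits (rad/s): [2.57, 2.57, 3.14, 3.14, 3.14, 3.14, 3.14].

## Interface

Orientations are given as a unit quaternion [x, y, z, w].
In Python, from plant import r gives the robot as it stands.
- The arm moves only by the tool carry_out, never from a script. Its argument "rows" is a list of rows, each a list of 3 entries, a list of its own where there are three numbers: the shift along the tool's x, y, z in cm, then the turn, a rotation vector about the tool's x, y, z in degrees, then the closure, from 0 (fully open) to 1 (shut). A call has 1 to 12 rows; each row is the pose to reach, as a shift and turn from the pose commanded when the call began, along the tool's axes at that moment; what a row does not reach only later rows make up. A row lasts 1/10 s, in which the tool goes at most 50 mm and 8.59 degrees, less where a joint would pass 70% of its speed; a pose out of reach is approached as far as the arm can. A call with a gripper value outside its range is refused whole. The fingers move at their own pace and stop on an object; "newtons" is the grip in N (left out, the last holds). Time passes only in rows, so rows that repeat a pose let the fingers close. It gives the time, the measured TCP pose, the force, the opening and the grip force at its end, in the units of the state.
- r.get_state(): the state, without advancing time (a new reading comes with each control period).
- r.snapshot(name): name is "scene" or "top" or "wrist"; returns a dict with "image" (400x640x3 uint8, red, green, blue), "fx", "fy", "cx", "cy" (pixels), "pose" (4x4, takes a point from camera to world coordinates). Camera axes: x right, y up, looking along -z (the intrinsics and any distortion apply to the point x, -y, -z); pixel columns grow to the right and rows downward; lengths in m; the calibration is good to about 2 mm. A picture is of the moment at which its call begins. There is no depth.
- r.finish_job(): hands the job in; it is judged then, once.
The state is a dict: "clock": time; "q": joint angles; "qd": joint speeds; "joint_torque": joint torques, N m; "tool_pos": TCP position; "eef_rot": TCP orientation; "contact_force": force on the tool from outside, world axes, zero at the start; "moment": the same for the moment, N m; "opening": opening from 0.0 (shut) to 1.0 (fully open); "finger_force": force on a finger pad.
Only numpy, scipy, OpenCV 4.12 (cv2) and the standard library are available. Lean on these libraries where they do the work, as an engineer would, in place of code of your own. Each camera call takes 0.05 s, during which the arm holds its last target. There are 200 camera calls.

## Working session

There is one attempt and no reset: what is moved stays moved. The work goes in short steps, Python scripts to look and compute and a tool call to move; the robot and the scene stay as the last step left them, time stands still between calls to the robot, and variables do not carry over. Pictures are saved under pics/ and viewed, at most 11 in all, crops included, and the job is handed in when it is done.

Besides the shell and the picture viewer there is one more tool, called after "Call:" as name(argument=value, ...) on one line, values as JSON. carry_out: Moves the arm, as the interface text tells. Its arguments: {"type":"object","properties":{"rows":{"type":"array"},"newtons":{"type":"number"}},"required":["rows"]}

```bash
mkdir -p pics; ls
python3 - <<'E'
from plant import r
import cv2,pickle
d={}
for n in("scene","top","wrist"):
    s=r.snapshot(n); d[n]=s
    cv2.imwrite(f"pics/{n}0.png",s["image"][:,:,::-1]); print(n,s["fx"],s["fy"],s["cx"],s["cy"],[k for k in s]); print(s["pose"].round(3))
pickle.dump(d,open("s0.pkl","wb"))
print(r.get_state())
E
```

```text
pics
scene 374.64381211988314 374.64381211988314 313.12235748239914 194.53688837170571 ['image', 'fx', 'fy', 'cx', 'cy', 'pose']
[[-0.196 -0.815  0.545  1.079]
 [ 0.98  -0.172  0.096  0.172]
 [ 0.016  0.553  0.833  0.927]
 [ 0.     0.     0.     1.   ]]
top 373.6902503273505 373.6902503273505 321.2633208103765 197.57745652308003 ['image', 'fx', 'fy', 'cx', 'cy', 'pose']
[[-4.000e-03  9.950e-01 -1.000e-01  4.610e-01]
 [-1.000e+00 -4.000e-03  1.000e-03  7.700e-02]
 [ 0.000e+00  1.000e-01  9.950e-01  1.123e+00]
 [ 0.000e+00  0.000e+00  0.000e+00  1.000e+00]]
wrist 305.97456021771205 305.97456021771205 322.08496832203247 198.97348298950703 ['image', 'fx', 'fy', 'cx', 'cy', 'pose']
[[ 0.277 -0.922 -0.269  0.104]
 [ 0.961  0.266  0.079  0.621]
 [-0.001 -0.28   0.96   0.385]
 [ 0.     0.     0.     1.   ]]
{'clock': 0.15, 'q': array([-1.25616966,  0.68976431, -0.19451978,  1.56606814,  0.1573114 ,
        0.90249048, -0.21512916]), 'qd': array([ 0.0003112 , -0.00330633, -0.00126198, -0.00340565, -0.0002057 ,
        0.00060398, -0.00055156]), 'joint_torque': array([-1.02964848e-03, -5.27865136e+01, -1.26850929e+00, -1.53587508e+01,
       -5.25264186e-02,  3.84436556e-03,  1.05333211e-04]), 'tool_pos': array([0.17313158, 0.60006435, 0.23812079]), 'eef_rot': array([ 1.39936107e-01,  9.90160309e-01, -6.69257850e-04, -3.76771704e-05]), 'contact_force': array([-0.02865797, -0.86991689,  0.65811141]), 'moment': array([ 0.00433417, -0.05863839,  0.01650963]), 'finger_force': 0.0, 'opening': 0.9990602284724884}
```

View pics/top0.png

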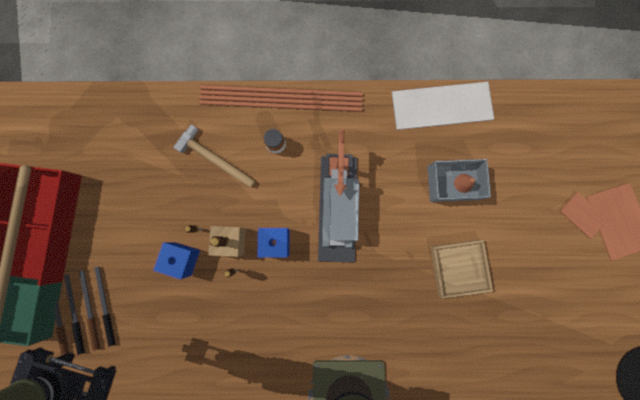

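View pics/scene0.png

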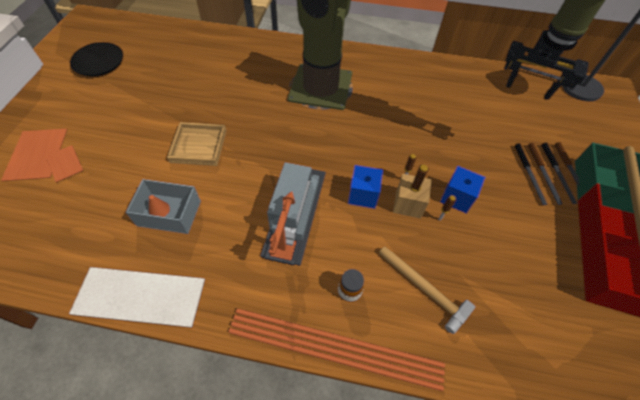

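The top view shows the jig at (339,208) with the vane at its upper end (341,160), the tray at (463,269), the scrap box at (460,181), the jar at (275,141) and the hammer at (215,155). Possible punches are the one in the wooden block at (219,241), and small ones at (190,229) and (230,272). Possible stands are the wooden block at (227,241) and the blue blocks at (177,260) and (273,243). I choose the punch in the wooden block and will check it in one close crop.

```bash
cat > h.py <<'E'
import numpy as np,cv2
from scipy.spatial.transform import Rotation as R
def proj(s,P):
    P=np.atleast_2d(P); M=np.linalg.inv(s["pose"]); c=P@M[:3,:3].T+M[:3,3]
    return np.c_[s["cx"]+s["fx"]*c[:,0]/-c[:,2], s["cy"]-s["fy"]*c[:,1]/-c[:,2]]
def ray(s,u,v):
    d=np.array([(u-s["cx"])/s["fx"],-(v-s["cy"])/s["fy"],-1]); return s["pose"][:3,3],s["pose"][:3,:3]@d
def onz(s,u,v,z):
    o,d=ray(s,u,v); return o+d*(z-o[2])/d[2]
def tri(obs):
    A=np.zeros((3,3));b=np.zeros(3)
    for s,u,v in obs:
        o,d=ray(s,u,v); d=d/np.linalg.norm(d); Q=np.eye(3)-np.outer(d,d); A+=Q;b+=Q@o
    return np.linalg.solve(A,b)
E
python3 - <<'E'
import pickle,cv2,numpy as np
d=pickle.load(open("s0.pkl","rb"))
f=lambda n,x,y,w,h,k:cv2.resize(d[n]["image"][y:y+h,x:x+w,::-1],None,fx=k,fy=k,interpolation=cv2.INTER_CUBIC)
a=f("scene",345,145,130,100,3);b=f("top",150,215,130,100,3)   # 390x300
c=f("scene",255,155,130,100,3);e=f("top",280,120,130,100,3) # 390x300 
cv2.imwrite("pics/m1.png",np.vstack([np.hstack([a,b]),np.hstack([c,e])]))
cv2.imwrite("pics/w0.png",d["wrist"]["image"][:,:,::-1])
E
```

```text
(no output)
```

View pics/m1.png

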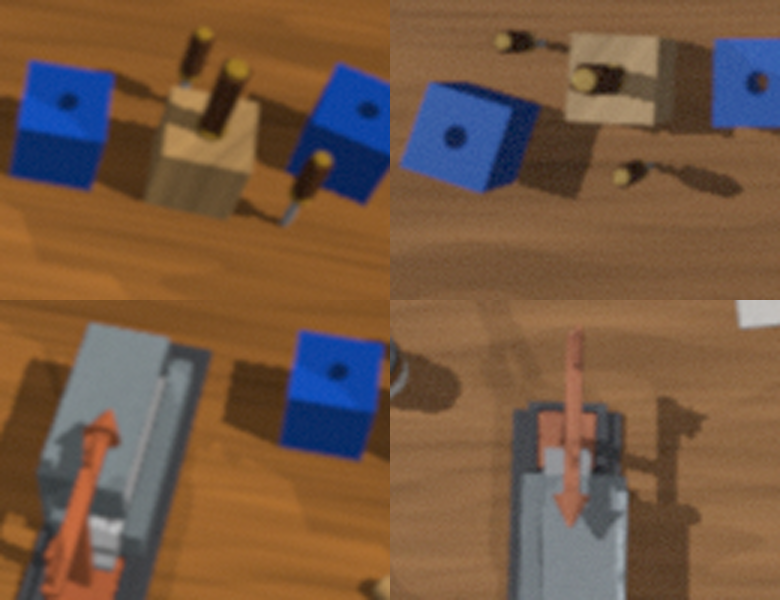

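The crop confirms the choice: the punch in the wooden block is clearly the largest, with its button at top pixel (214,241) and scene pixel (424,168). The small ones stand on the bench on either side of it. Next I measure the jig and tray.

Run:
```python
import pickle,cv2,numpy as np
d=pickle.load(open("s0.pkl","rb"))
def f(n,x,y,w,h,k):
    return cv2.resize(d[n]["image"][y:y+h,x:x+w,::-1],None,fx=k,fy=k,interpolation=cv2.INTER_CUBIC)
a=f("top",310,125,60,150,4);b=f("scene",255,155,75,120,4);c=f("top",425,232,65,75,4)
im=np.zeros((600,800,3),np.uint8); im[:600,:240]=a; im[:480,240:540]=b; im[:300,540:800]=c
cv2.imwrite("pics/m2.png",im)
```

```text
(no output)
```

View pics/m2.png

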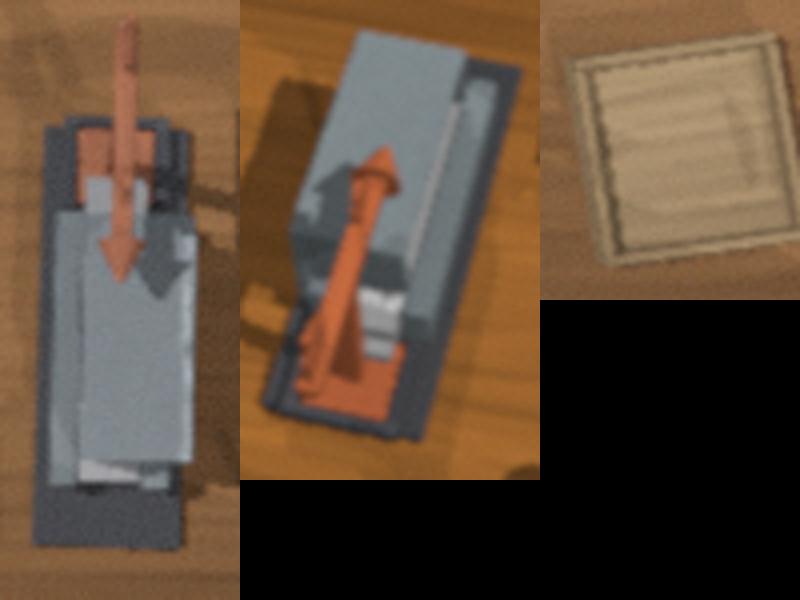

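The picture shows the jig base from (33,545) to (190,130) in the mosaic, the hood's front edge on the left side, the rails' ends, and the tray corners at (568,62), (775,35) and (610,265). Next I fit the poses.

Run:
```python
import pickle,numpy as np
from h import *
from scipy.optimize import least_squares
d=pickle.load(open("s0.pkl","rb")); T,S=d["top"],d["scene"]
def fit(pts,p0,name):
    def res(p):
        o=[]
        c,s=np.cos(p[2]),np.sin(p[2])
        for cam,P,uv in pts:
            P=np.array(P,float)/1000
            if P[1]<-.5: P=np.array([P[0],p[3],P[2]])
            if P[1]>.5: P=np.array([P[0],p[3]+.315,P[2]])
            o.append(proj(cam,[p[0]+c*P[0]-s*P[1],p[1]+s*P[0]+c*P[1],P[2]])[0]-uv)
        return np.array(o).ravel()
    f=least_squares(res,p0,loss="soft_l1"); print(name,f.x.round(4),"\n",res(f.x).reshape(-1,2).round(1).tolist()); return f.x
a=lambda u,v:(u/4+310,v/4+125); b=lambda u,v:((u-240)/4+255,v/4+155); c=lambda u,v:((u-540)/4+425,v/4+232)
J=fit([(T,(-24,70,102),a(84,215)),(T,(-24,-100,102),a(80,460)),(T,(53,-100,102),a(188,462)),(T,(-43,80,44),a(58,212)),(T,(-43,-120,44),a(50,485)),
(T,(-55,-900,10),a(33,545)),(T,(55,-900,10),a(180,548)),(T,(-55,900,10),a(47,127)),
(S,(-24,-100,102),b(465,48)),(S,(53,-100,102),b(362,30)),(S,(53,70,102),b(293,232)),(S,(-43,-120,44),b(495,85)),(S,(-43,80,44),b(430,338)),(S,(-55,-900,10),b(522,68)),(S,(-55,900,10),b(420,440)),(S,(55,900,10),b(263,403))],[.45,.03,-1.57,-.15],"jig")
fit([(T,(-75,75,28),c(568,62)),(T,(75,75,28),c(775,35)),(T,(-75,-75,28),c(610,265))],[.26,-.36,-1.57+.1],"tray~")
e=lambda u,v:(u/3+150,v/3+215); g=lambda u,v:(u/3+345,v/3+145)
fit([(T,(40,40,85),e(182,34)),(T,(40,-40,85),e(271,36)),(T,(-40,-40,85),e(268,123)),(T,(-40,40,85),e(176,122)),
(S,(-40,-40,85),g(173,88)),(S,(-40,40,85),g(262,103)),(S,(40,40,85),g(247,170)),(S,(40,-40,85),g(163,151))],[.35,.3,0],"stand")
print("button",tri([(T,*e(192,79)),(S,*g(236,70))]))
# small punches
print("small",tri([(T,*e(114,42)),(S,*g(322,160))]),tri([(T,*e(233,177)),(S,*g(204,36))]))
# vane bar ends z=.148
for uv in [(125,20),(120,280)]: print("bar",onz(T,*a(*uv),.148))
print("vane tip",tri([(T,*a(120,280)),(S,*b(385,150))]))
```

```text
jig [ 0.5488  0.0272 -1.6016 -0.1643] 
 [[0.0, -1.3], [-0.5, -0.6], [0.9, -0.3], [-0.4, -1.1], [-0.3, -0.2], [-0.5, -0.5], [0.1, -0.3], [-1.1, -1.3], [0.2, -0.3], [-0.8, -1.0], [-1.3, -0.8], [0.3, -1.4], [0.1, -5.5], [0.2, -1.1], [0.6, -0.5], [-0.5, -0.4]]
tray~ [ 0.3608 -0.3322 -1.4319] 
 [[0.9, -0.2], [-0.1, -0.8], [-0.6, 1.3]]
stand [ 0.4461  0.3441 -0.048 ] 
 [[0.2, -0.5], [-0.6, 0.1], [-1.6, 0.3], [0.1, -0.7], [-0.5, -1.7], [-1.5, -0.8], [1.3, 0.3], [-0.6, 0.3]]
button [0.44660504 0.34686575 0.17007197]
small [0.47903489 0.43762696 0.10677943] [0.35834546 0.32858002 0.10520516]
bar [0.74019699 0.02209536 0.148     ]
bar [0.56565872 0.02698381 0.148     ]
vane tip [0.56707188 0.02583266 0.13578179]
```

```bash
cat >> h.py <<'E'
def jig(): return np.load("jig.npy")   # x,y,yaw
def j2w(p):
    x,y,a=jig(); c,s=np.cos(a),np.sin(a); return np.array([x+c*p[0]-s*p[1],y+s*p[0]+c*p[1],p[2]])
def rot(az,lean=0):
    """tool y horizontal at azimuth az; tool z down, leaned (rad) with handle towards +tool x side"""
    y=np.array([np.cos(az),np.sin(az),0]); z=np.array([0,0,-1.]); x=np.cross(y,z)
    zz=np.cos(lean)*z-np.sin(lean)*x; return np.c_[np.cross(y,zz),y,zz]
def plan(st,pos,Rt):
    R0=R.from_quat(st["eef_rot"]).as_matrix()
    print("shift cm",(R0.T@(np.array(pos)-st["tool_pos"])*100).round(2),"turn deg",np.degrees(R.from_matrix(R0.T@Rt).as_rotvec()).round(2))
E
python3 - <<'E'
from plant import r
from h import *
np.save("jig.npy",[.5488,.0272,-1.6016])
plan(r.get_state(),[.446,.335,.29],rot(-.04))
E
```

```text
shift cm [-33.56 -17.91  -5.16] turn deg [-6.00e-02  6.00e-02  7.62e+01]
```

Call:
carry_out(rows=[[[-33.6,-17.9,-5.2],[0,0,76.2],0],[[-33.6,-17.9,-5.2],[0,0,76.2],0],[[-33.6,-17.9,-5.2],[0,0,76.2],0],[[-33.6,-17.9,-5.2],[0,0,76.2],0],[[-33.6,-17.9,-5.2],[0,0,76.2],0],[[-33.6,-17.9,-5.2],[0,0,76.2],0],[[-33.6,-17.9,-5.2],[0,0,76.2],0],[[-33.6,-17.9,-5.2],[0,0,76.2],0],[[-33.6,-17.9,-5.2],[0,0,76.2],0],[[-33.6,-17.9,-5.2],[0,0,76.2],0],[[-33.6,-17.9,-5.2],[0,0,76.2],0],[[-33.6,-17.9,-5.2],[0,0,76.2],0]])

```text
clock: 1.35
tool_pos: [0.4453, 0.3365, 0.2904]
eef_rot: [0.719, 0.694, -0.0, -0.0]
contact_force: [0.1, 0.5, 0.8]
opening: 1.0
finger_force: 0.0
```

Run:
```python
from plant import r
import pickle,cv2
s=r.snapshot("wrist"); pickle.dump(s,open("w1.pkl","wb")); cv2.imwrite("pics/w1.png",s["image"][:,:,::-1]); st=r.get_state(); print(st["q"].round(2),st["tool_pos"],st["eef_rot"])
```

```text
[-0.83  0.54  0.16  1.72 -0.11  0.9  -0.66] [0.44544802 0.33637412 0.29044826] [ 7.19712665e-01  6.94271884e-01 -2.77083140e-04 -3.93660293e-04]
```

View pics/w1.png

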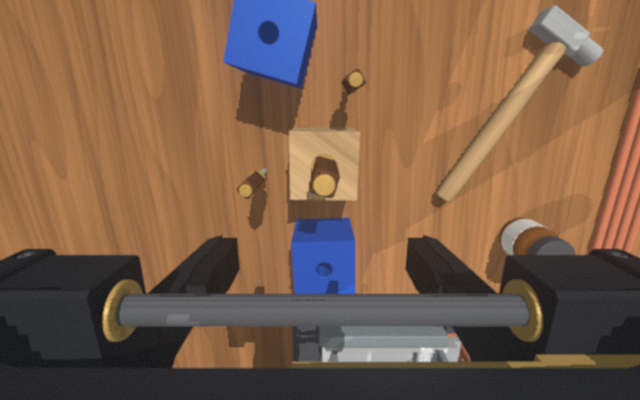

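The wrist view shows the wooden block with its top corners at (290,129) and (358,199), and the punch button at (324,185). The fingers enter at (235,240) and (410,240).

Run:
```python
import pickle,cv2
from h import *
s=pickle.load(open("w1.pkl","rb"))
C=[onz(s,*p,.085) for p in [(290,129),(359,131),(358,199),(290,199)]]; print(np.array(C).round(4),np.mean(C,0))
print("button",onz(s,324,185,.177)); 
print("blue",onz(s,323,269,.085))
c=s["image"][145:210,280:370,::-1]; cv2.imwrite("pics/w1c.png",cv2.resize(c,None,fx=8,fy=8,interpolation=cv2.INTER_CUBIC))
```

```text
[[0.4112 0.3896 0.085 ]
 [0.4887 0.3846 0.085 ]
 [0.4874 0.3048 0.085 ]
 [0.4059 0.3077 0.085 ]] [0.44830007 0.34668155 0.085     ]
button [0.44759912 0.34584838 0.177     ]
blue [0.44220437 0.21257786 0.085     ]
```

View pics/w1c.png

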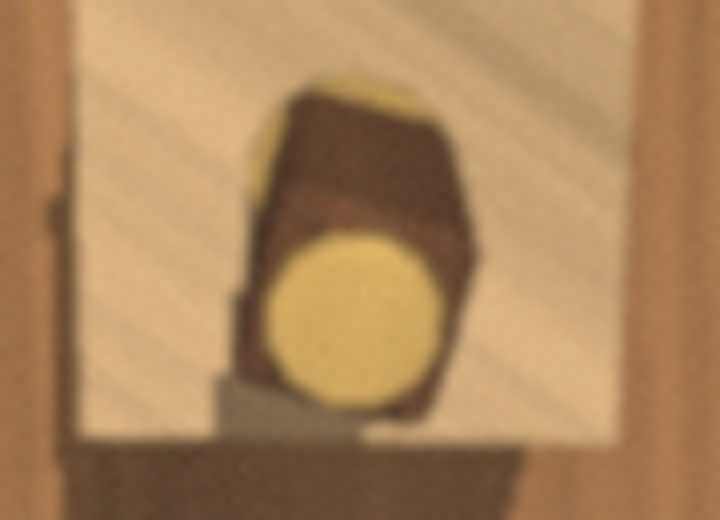

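Run:
```python
from plant import r
from h import *
plan(r.get_state(),[.4475,.346,.121],rot(np.radians(-16)))
```

```text
shift cm [ 0.97  0.19 16.94] turn deg [-0.06 -0.   13.94]
```

Call:
carry_out(rows=[[[1.0,0.2,2],[0,0,8],0],[[1.0,0.2,5],[0,0,14],0],[[1.0,0.2,9],[0,0,14],0],[[1.0,0.2,13],[0,0,14],0],[[1.0,0.2,16],[0,0,14],0],[[1.0,0.2,16.9],[0,0,14],0],[[1.0,0.2,16.9],[0,0,14],1],[[1.0,0.2,16.9],[0,0,14],1],[[1.0,0.2,16.9],[0,0,14],1],[[1.0,0.2,16.9],[0,0,14],1],[[1.0,0.2,16.9],[0,0,14],1],[[1.0,0.2,16.9],[0,0,14],1]], newtons=50)

```text
clock: 2.6
tool_pos: [0.449, 0.3456, 0.1223]
eef_rot: [0.8, 0.6, 0.0, -0.0]
contact_force: [0.5, -0.2, -0.5]
opening: 0.475
finger_force: 0.0
```

Call:
carry_out(rows=[[[0,0,0],[0,0,0],1],[[0,0,0],[0,0,0],1],[[0,0,0],[0,0,0],1],[[0,0,0],[0,0,0],1],[[0,0,0],[0,0,0],1],[[0,0,0],[0,0,0],1]])

```text
clock: 3.2
tool_pos: [0.4486, 0.3454, 0.1217]
eef_rot: [0.8, 0.6, -0.0, -0.0]
contact_force: [-1.2, 0.4, 0.9]
opening: 0.27
finger_force: 50.0
```

Run:
```python
from plant import r
from h import *
s=r.get_state();print(s)
```

```text
{'clock': 3.2, 'q': array([-0.82721709,  0.78657161,  0.15410605,  1.85630278, -0.22262379,
        0.51573041, -0.80765321]), 'qd': array([ 0.00019496,  0.00010312,  0.00226919, -0.00034144,  0.00011184,
       -0.00156552, -0.00106093]), 'joint_torque': array([ 3.10766101e-01, -5.05826068e+01,  3.70570242e+00, -9.93036300e+00,
        5.38749271e-02, -3.42134871e-01,  9.36287921e-03]), 'tool_pos': array([0.44859678, 0.34535142, 0.1216547 ]), 'eef_rot': array([ 8.00121052e-01,  5.99838520e-01, -2.06628909e-04, -9.59613865e-05]), 'contact_force': array([-1.21474389,  0.38314808,  0.88985917]), 'moment': array([-0.1173743 ,  0.33856699, -0.0528675 ]), 'finger_force': 50.00010274350643, 'opening': 0.2697393587440923}
```

```bash
cat >> h.py <<'E'
D=.1087
def tcp_for_ball(b,c,lean,D=D):
    """TCP (world) with ball centre at jig point b (mm), plunger pressed c mm"""
    L=np.radians(lean); return j2w((np.array(b)/1000)+(D-.005-c/1000)*np.array([-np.sin(L),0,np.cos(L)]))
def jrot(lean): return rot(jig()[2]+np.pi/2,np.radians(lean))
E
python3 - <<'E'
from plant import r
from h import *
import pickle
T=pickle.load(open("s0.pkl","rb"))["top"]; print("jar",onz(T,274,138,.08))
s=r.get_state()
plan(s,tcp_for_ball((-45,38,125),0,44),jrot(44))
plan(s,tcp_for_ball((-45,38,125),0,44),jrot(0))
print(tcp_for_ball((-45,38,125),0,44))
E
```

```text
jar [0.73708311 0.21015498 0.08      ]
shift cm [-15.45  19.28  -7.8 ] turn deg [ -5.6  -43.75 -13.79]
shift cm [-15.45  19.28  -7.8 ] turn deg [-2.000e-02  1.000e-02 -1.452e+01]
[0.59038654 0.1430102  0.19959554]
```

Call:
carry_out(rows=[[[0,0,-3],[0,0,0],1],[[0,0,-7],[0,0,0],1],[[0,0,-11],[0,0,0],1],[[-2,3,-11],[0,0,0],1],[[-5,7,-11],[-1,-6,-2],1],[[-8,11,-11],[-2,-13,-4],1],[[-11,15,-11],[-3,-21,-6.5],1],[[-13.5,18,-11],[-3.7,-29,-9],1],[[-15.4,19.3,-10],[-4.6,-36,-11.5],1],[[-15.4,19.3,-9],[-5.6,-43.8,-13.8],1],[[-15.4,19.3,-7.8],[-5.6,-43.8,-13.8],1],[[-15.4,19.3,-7.8],[-5.6,-43.8,-13.8],1]])

```text
clock: 4.4
tool_pos: [0.5895, 0.1445, 0.1968]
eef_rot: [0.665, 0.646, -0.27, 0.259]
contact_force: [0.5, -0.0, -2.2]
opening: 0.271
finger_force: 50.0
```

Run:
```python
from plant import r
from h import *
import pickle,cv2
w=r.snapshot("wrist");t=r.snapshot("top");c=r.snapshot("scene"); pickle.dump((w,t,c),open("s2.pkl","wb"))
cv2.imwrite("pics/w2.png",w["image"][:,:,::-1])
s=r.get_state(); print(s["q"].round(2),s["tool_pos"],s["contact_force"].round(2),s["opening"])
R0=R.from_quat(s["eef_rot"]).as_matrix(); print(R0.round(3),jrot(44).round(3))
up=-R0[:,2]; tip=s["tool_pos"]-up*D
for n,cam in(("wrist",w),("top",t),("scene",c)): print(n,"tip",proj(cam,tip),"button",proj(cam,tip+up*.164),"hood_edge",proj(cam,[j2w((-.024,y/1e3,.094)) for y in(-100,70)]).round(1).tolist())
```

```text
[-0.83  0.99  0.46  1.42  0.29  1.21 -0.68] [0.591644   0.14212015 0.20153412] [-0.18 -0.55 -1.91] 0.26813533460076977
[[ 0.026  0.999 -0.021]
 [ 0.72  -0.033 -0.693]
 [-0.694  0.003 -0.72 ]] [[ 0.022  1.    -0.021]
 [ 0.719 -0.031 -0.694]
 [-0.695  0.    -0.719]]
wrist tip [[324.42476199 201.95836158]] button [[326.42145714 336.85112634]] hood_edge [[179.6, 183.3], [356.2, 184.1]]
top tip [[324.71259017 187.28750004]] button [[277.4194878  179.71251918]] hood_edge [[329.4, 239.3], [330.9, 177.9]]
scene tip [[305.40423934 205.24221373]] button [[354.96247298 187.4022334 ]] hood_edge [[311.4, 168.4], [296.2, 219.9]]
```

View pics/w2.png

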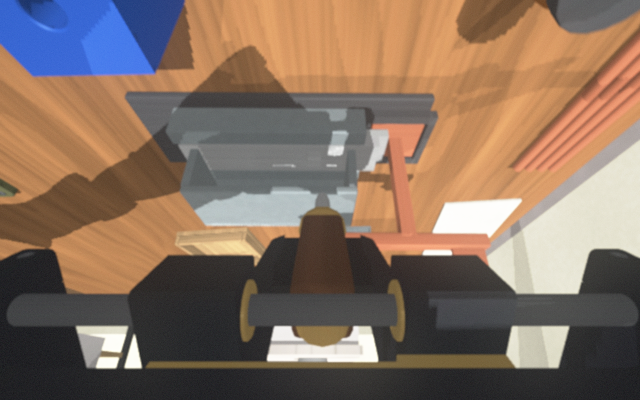

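The wrist view shows the punch in the grip, leaning and pointing at the hood opening. The base front corners are at (127,93) and (433,95), the hood's left front is near (185,185), and the tip is hidden behind the collar at (322,205). I check this against the jig model.

Run:
```python
from h import *
import pickle,cv2
w,t,c=pickle.load(open("s2.pkl","rb"))
for P in [(-55,-164,10),(-55,151,10),(-43,-120,44),(-43,80,44),(-24,-100,102),(-24,70,102),(-24,-100,94),(-24,70,94),(53,-100,102),(-24,-100,50)]:
    print(P,[proj(k,j2w(np.array(P)/1e3))[0].round(0).tolist() for k in(w,t)])
k=lambda s,x,y,ww,h,f:cv2.resize(s["image"][y:y+h,x:x+ww,::-1],None,fx=f,fy=f,interpolation=cv2.INTER_CUBIC)
im=np.zeros((600,800,3),np.uint8)
im[:450,:800]=k(w,120,85,320,150,3)[:450,:800]
im[450:600,:240]=k(t,260,160,80,50,3); im[450:600,300:540]=k(c,290,170,80,50,3)
cv2.imwrite("pics/m3.png",im)
```

```text
(-55, -164, 10) [[124.0, 96.0], [318.0, 261.0]]
(-55, 151, 10) [[435.0, 98.0], [321.0, 155.0]]
(-43, -120, 44) [[164.0, 130.0], [322.0, 246.0]]
(-43, 80, 44) [[366.0, 131.0], [324.0, 177.0]]
(-24, -100, 102) [[178.0, 190.0], [329.0, 239.0]]
(-24, 70, 102) [[357.0, 191.0], [331.0, 177.0]]
(-24, -100, 94) [[180.0, 183.0], [329.0, 239.0]]
(-24, 70, 94) [[356.0, 184.0], [331.0, 178.0]]
(53, -100, 102) [[205.0, 225.0], [358.0, 240.0]]
(-24, -100, 50) [[190.0, 147.0], [329.0, 239.0]]
```

View pics/m3.png

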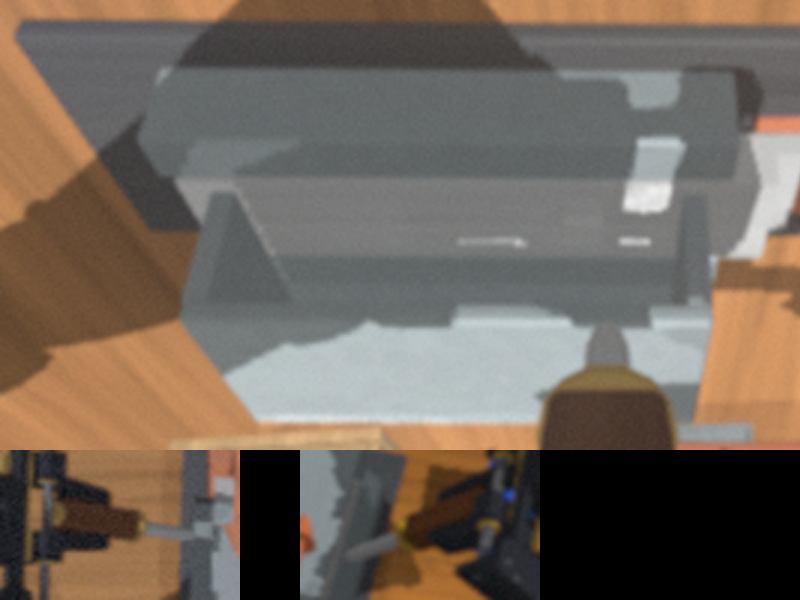

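Run:
```python
from plant import r
from h import *
s=r.get_state(); print(s["tool_pos"])
for b,c in [((-32,42,62),0),((-32,42,49),7.5),((-1,42,49),7.5)]: plan(s,tcp_for_ball(b,c,44),jrot(44))
```

```text
[0.591644   0.14212015 0.20153412]
shift cm [3.63 0.25 5.52] turn deg [ 0.04 -0.07 -0.22]
shift cm [4.53 0.25 7.21] turn deg [ 0.04 -0.07 -0.22]
shift cm [2.3  0.26 9.36] turn deg [ 0.04 -0.07 -0.22]
```

Call:
carry_out(rows=[[[2,0.25,3],[0,0,0],1],[[3.63,0.25,5.5],[0,0,0],1],[[3.63,0.25,5.5],[0,0,0],1],[[3.9,0.25,6.0],[0,0,0],1],[[4.2,0.25,6.6],[0,0,0],1],[[4.53,0.25,7.2],[0,0,0],1],[[4.53,0.25,7.2],[0,0,0],1],[[4.53,0.25,7.2],[0,0,0],1],[[4.53,0.25,7.2],[0,0,0],1]])

```text
clock: 5.45
tool_pos: [0.5937, 0.1247, 0.1181]
eef_rot: [0.666, 0.645, -0.269, 0.262]
contact_force: [2.1, -2.8, 4.4]
opening: 0.267
finger_force: 50.0
```

```bash
cat > st.py <<'E'
from plant import r
from h import *
s=r.get_state(); R0=R.from_quat(s["eef_rot"]).as_matrix()
x,y,a=jig(); c,q=np.cos(a),np.sin(a); Q=np.array([[c,-q,0],[q,c,0],[0,0,1]])
tip=Q.T@(s["tool_pos"]+R0[:,2]*(D-.005)-[x,y,0])
print("F jig",(Q.T@s["contact_force"]).round(2),"M",(Q.T@s["moment"]).round(3),"ball0 jig mm",(tip*1000).round(1),"press",((.049-tip[2])*1000/-R0[2,2]).round(1),"tool",s["tool_pos"].round(4),"lean",np.degrees(np.arccos(-R0[2,2])).round(1))
E
python3 st.py
```

```text
F jig [2.69 2.23 4.41] M [ 0.396 -1.099  0.38 ] ball0 jig mm [-26.6  42.   43.7] press 7.4 tool [0.5937 0.1247 0.1181] lean 44.2
```

Call:
carry_out(rows=[[[-0.37,0,0.36],[0,0,0],1],[[-0.74,0,0.72],[0,0,0],1],[[-1.11,0,1.07],[0,0,0],1],[[-1.48,0,1.43],[0,0,0],1],[[-1.85,0,1.79],[0,0,0],1],[[-2.23,0,2.15],[0,0,0],1],[[-2.23,0,2.15],[0,0,0],1],[[-2.23,-0.3,2.15],[0,0,0],1],[[-2.23,-0.6,2.15],[0,0,0],1],[[-2.23,-0.9,2.15],[0,0,0],1],[[-2.23,-1.2,2.15],[0,0,0],1]])

```text
clock: 6.55
tool_pos: [0.5785, 0.096, 0.1155]
eef_rot: [0.666, 0.646, -0.269, 0.26]
contact_force: [0.1, 0.7, -2.5]
opening: 0.266
finger_force: 50.0
```

```bash
python3 st.py
```

```text
F jig [-0.7   0.05 -2.5 ] M [-0.063  0.871  0.045] ball0 jig mm [ 2.3 27.4 40.8] press 11.3 tool [0.5785 0.096  0.1155] lean 44.0
```

Call:
carry_out(rows=[[[0,0,0.25],[0,0,0],1],[[0,0,0.25],[0,0,0],1],[[0,0,0.25],[0,0,0],1],[[0,-0.4,0.25],[0,0,0],1],[[0,-0.8,0.25],[0,0,0],1],[[0,-1.2,0.25],[0,0,0],1],[[0,-1.6,0.25],[0,0,0],1],[[0,-2.0,0.25],[0,0,0],1],[[0,-2.4,0.25],[0,0,0],1]])

```text
clock: 7.45
tool_pos: [0.5592, 0.0945, 0.1152]
eef_rot: [0.665, 0.646, -0.266, 0.263]
contact_force: [6.8, -2.7, -4.4]
opening: 0.27
finger_force: 50.0
```

```bash
python3 st.py
```

```text
F jig [ 2.5   6.88 -4.42] M [1.441 0.893 1.533] ball0 jig mm [ 4.4  9.1 40.5] press 11.8 tool [0.5592 0.0945 0.1152] lean 43.9
```

Call:
carry_out(rows=[[[0,-0.4,0.1],[0,0,0],1],[[0,-0.8,0.1],[0,0,0],1],[[0,-1.2,0.1],[0,0,0],1],[[0,-1.6,0.1],[0,0,0],1],[[0,-2.0,0.1],[0,0,0],1],[[0,-2.4,0.1],[0,0,0],1],[[0,-2.7,0.1],[0,0,0],1],[[0,-3.0,0.1],[0,0,0],1],[[0,-3.0,0.1],[0,0,0],1]])

```text
clock: 8.35
tool_pos: [0.5292, 0.0954, 0.1149]
eef_rot: [0.665, 0.646, -0.266, 0.263]
contact_force: [5.7, -0.6, -1.1]
opening: 0.267
finger_force: 50.0
```

```bash
python3 st.py
```

```text
F jig [ 0.4   5.68 -1.11] M [1.238 0.585 1.22 ] ball0 jig mm [  4.4 -20.9  40.2] press 12.2 tool [0.5292 0.0954 0.1149] lean 43.9
```

Call:
carry_out(rows=[[[0,-0.3,0],[0,0,0],1],[[0,-0.5,0],[0,0,0],1],[[0,-0.7,0],[0,0,0],1],[[0,-0.8,0],[0,0,0],1],[[0,-0.8,0],[0,0,0],1]])

```text
clock: 8.85
tool_pos: [0.5261, 0.0956, 0.1153]
eef_rot: [0.665, 0.647, -0.262, 0.266]
contact_force: [14.2, -4.0, -5.1]
opening: 0.266
finger_force: 50.2
```

```bash
python3 st.py
```

```text
F jig [ 3.53 14.36 -5.12] M [3.182 0.577 3.204] ball0 jig mm [  4.1 -23.1  40.4] press 11.9 tool [0.5261 0.0956 0.1153] lean 43.8
```

Call:
carry_out(rows=[[[0,0.4,0],[0,0,0],1],[[0,0.75,0],[0,0,0],1],[[0,0.75,0],[0,0,0],1],[[0,0.75,-1],[0,0,0],1],[[0,0.75,-2.5],[0,0,0],1],[[0,0.75,-5],[0,0,0],1],[[0,0.75,-9],[0,0,0],1],[[0,0.75,-13],[0,0,0],1],[[0,0.75,-15],[0,0,0],1],[[0,0.75,-15],[0,0,0],1],[[0,0.75,-15],[0,0,0],1]])

```text
clock: 9.95
tool_pos: [0.5273, 0.1978, 0.2212]
eef_rot: [0.665, 0.645, -0.27, 0.261]
contact_force: [0.4, -0.7, -2.8]
opening: 0.266
finger_force: 50.0
```

```bash
python3 st.py
python3 - <<'E'
from plant import r
from h import *
import pickle,cv2
w=r.snapshot("wrist");t=r.snapshot("top");c=r.snapshot("scene"); pickle.dump((w,t,c),open("s3.pkl","wb"))
s=r.get_state(); R0=R.from_quat(s["eef_rot"]).as_matrix(); up=-R0[:,2]; tip=s["tool_pos"]-up*D
k=lambda s,x,y,ww,h,f:cv2.resize(s["image"][y:y+h,x:x+ww,::-1],None,fx=f,fy=f,interpolation=cv2.INTER_CUBIC)
im=np.zeros((600,800,3),np.uint8)
pt=proj(t,tip)[0].astype(int);pc=proj(c,tip)[0].astype(int)
for n,cam in(("wrist",w),("top",t),("scene",c)): print(n,proj(cam,[tip,tip+up*.075,tip+up*.164]).round(1).tolist())
im[:300,:400]=k(t,270,165,100,75,4); im[:300,400:]=k(c,270,140,100,75,4)
im[300:600,:480]=k(w,160,60,240,150,2); 
cv2.imwrite("pics/m4.png",im)
E
```

```text
F jig [ 0.72  0.38 -2.79] M [-0.076  0.814  0.024] ball0 jig mm [-97.7 -27.  146.7] press -136.1 tool [0.5273 0.1978 0.2212] lean 44.1
wrist [[321.7, 196.3], [321.6, 228.3], [321.4, 320.8]]
top [[304.2, 210.8], [282.2, 208.7], [252.5, 205.9]]
scene [[331.4, 183.9], [353.8, 175.4], [383.8, 164.0]]
```

View pics/m4.png

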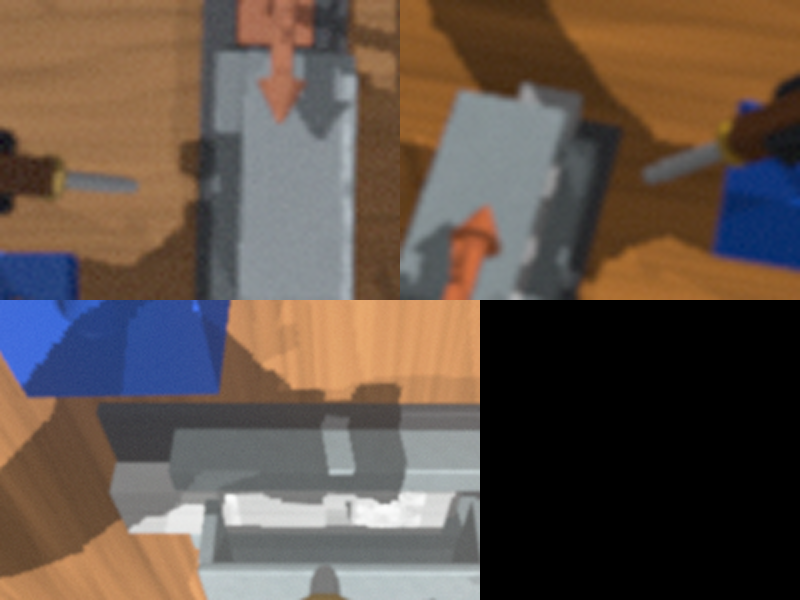

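The top crop shows the bolt nose clear of the vane's foot, and the wrist crop shows the bolt's far end sticking out at the back. The tip at top pixel (304,211) is where I predicted, so the punch has not slipped in the grip. Now I take it back to the block.

Run:
```python
from plant import r
from h import *
Rg=R.from_quat([.800121,.599838,-.0002,-.0001]).as_matrix()
plan(r.get_state(),[.4486,.3454,.240],Rg)
```

```text
shift cm [  9.14  -8.38 -11.52] turn deg [ 5.45 43.97 13.72]
```

Call:
carry_out(rows=[[[1.5,-1.4,-3],[0.7,5,2],1],[[3.0,-2.8,-6],[1.5,12,4],1],[[5.0,-4.5,-9],[2.4,19,6],1],[[7.0,-6.5,-11.5],[3.3,26.5,8.2],1],[[9.1,-8.4,-11.5],[4.2,34,10.6],1],[[9.1,-8.4,-11.5],[5.45,44,13.7],1],[[9.1,-8.4,-11.5],[5.45,44,13.7],1],[[9.1,-8.4,-11.5],[5.45,44,13.7],1],[[9.1,-8.4,-11.5],[5.45,44,13.7],1],[[9.1,-8.4,-11.5],[5.45,44,13.7],1],[[9.1,-8.4,-11.5],[5.45,44,13.7],1]])

```text
clock: 11.2
tool_pos: [0.4489, 0.3473, 0.2406]
eef_rot: [0.799, 0.601, 0.001, -0.0]
contact_force: [-0.5, 0.3, -2.2]
opening: 0.268
finger_force: 50.0
```

Run:
```python
from plant import r
from h import *
Rg=R.from_quat([.800121,.599838,-.0002,-.0001]).as_matrix()
s=r.get_state();print(s["tool_pos"],s["eef_rot"],s["contact_force"]);plan(s,[.4486,.3454,.1225],Rg)
```

```text
[0.44885526 0.34731855 0.24058937] [ 7.98915174e-01  6.01442083e-01  1.34698055e-03 -3.88176471e-04] [-0.52601187  0.32382248 -2.22052786]
shift cm [-0.22  0.02 11.81] turn deg [ 0.08 -0.16  0.23]
```

Call:
carry_out(rows=[[[-0.2,0,1.5],[0,0,0.2],1],[[-0.2,0,3],[0,-0.1,0.2],1],[[-0.2,0,5],[0,-0.1,0.2],1],[[-0.2,0,7],[0,-0.1,0.2],1],[[-0.2,0,9],[0,-0.1,0.2],1],[[-0.2,0,10.5],[0,-0.1,0.2],1],[[-0.2,0,11.3],[0,-0.1,0.2],1],[[-0.2,0,11.7],[0,-0.1,0.2],1],[[-0.2,0,11.7],[0,-0.1,0.2],1],[[-0.2,0,11.7],[0,-0.1,0.2],1]])

```text
clock: 12.2
tool_pos: [0.4492, 0.3454, 0.1247]
eef_rot: [0.8, 0.599, 0.002, -0.0]
contact_force: [-0.4, 0.8, -1.7]
opening: 0.269
finger_force: 50.0
```

```bash
python3 st.py
```

```text
F jig [-0.75 -0.4  -1.74] M [-0.088 -0.089  0.084] ball0 jig mm [-315.2 -109.1   21. ] press 28.0 tool [0.4492 0.3454 0.1247] lean 0.2
```

Call:
carry_out(rows=[[[0,0,0.15],[0,0,0],1],[[0,0,0.25],[0,0,0],1],[[0,0,0.25],[0,0,0],1],[[0,0,0.25],[0,0,0],0],[[0,0,0.25],[0,0,0],0],[[0,0,0.25],[0,0,0],0],[[0,0,0.25],[0,0,0],0],[[0,0,0.25],[0,0,0],0],[[0,0,0.25],[0,0,0],0],[[0,0,0.25],[0,0,0],0]])

```text
clock: 13.2
tool_pos: [0.4488, 0.345, 0.1217]
eef_rot: [0.8, 0.599, 0.001, -0.0]
contact_force: [-0.2, 0.8, -0.8]
opening: 0.88
finger_force: 0.0
```

```bash
python3 st.py
python3 - <<'E'
import pickle
from h import *
_,T,S=pickle.load(open("s3.pkl","rb"))
print(proj(T,[j2w((0,.043,.148)),j2w((0,.118,.148)),j2w((0,.193,.148))]).round(1), j2w((0,.118,.141)))
E
```

```text
F jig [-0.79 -0.23 -0.77] M [-0.095 -0.067 -0.046] ball0 jig mm [-314.8 -109.6   18. ] press 31.0 tool [0.4488 0.345  0.1217] lean 0.1
[[340.3 185.1]
 [341.  157.1]
 [341.6 129.4]] [0.66674402 0.02356574 0.141     ]
```

Run:
```python
from plant import r
from h import *
s=r.get_state(); plan(s,[.667,.13,.31],rot(jig()[2]))
```

```text
shift cm [-14.46  27.02 -18.82] turn deg [-1.000e-02 -1.400e-01  7.542e+01]
```

Call:
carry_out(rows=[[[0,0,-3],[0,0,0],0],[[0,0,-7],[0,0,0],0],[[0,0,-12],[0,0,0],0],[[-2,4,-16],[0,0,8],0],[[-4.5,8.5,-18.8],[0,0,16],0],[[-7,13,-18.8],[0,0,24],0],[[-9.5,18,-18.8],[0,0,32],0],[[-12,22.5,-18.8],[0,0,40],0],[[-14.4,27,-18.8],[0,0,48],0],[[-14.4,27,-18.8],[0,0,56],0],[[-14.4,27,-18.8],[0,0,64],0],[[-14.4,27,-18.8],[0,0,72],0]])

```text
clock: 14.4
tool_pos: [0.6674, 0.1291, 0.3092]
eef_rot: [1.0, 0.01, 0.001, -0.0]
contact_force: [-1.0, 0.7, 0.8]
opening: 0.998
finger_force: 0.0
```

Run:
```python
from plant import r
from h import *
import pickle,cv2
w=r.snapshot("wrist");t=r.snapshot("top");c=r.snapshot("scene"); pickle.dump((w,t,c),open("s4.pkl","wb"))
s=r.get_state(); print(s["q"].round(2),s["tool_pos"],s["eef_rot"])
k=lambda s,x,y,ww,h,f:cv2.resize(s["image"][y:y+h,x:x+ww,::-1],None,fx=f,fy=f,interpolation=cv2.INTER_CUBIC)
im=np.zeros((600,800,3),np.uint8)
for n,cam in(("w",w),("t",t),("c",c)): print(n,proj(cam,[j2w((0,y/1e3,z/1e3)) for y,z in((118,148),(43,148),(193,148),(93,148),(143,148),(118,10))]).round(0).tolist())
im[:400,:640]=w["image"][:,:,::-1]; im[400:600,0:200]=k(c,255,185,50,50,4);im[400:600,210:410]=k(t,190,215,50,50,4);im[400:600,420:620]=k(t,318,120,50,50,4)
cv2.imwrite("pics/m5.png",im)
```

```text
[-0.54  0.77  0.61  1.31 -0.45  1.19 -1.44] [0.66679087 0.13074042 0.30934549] [ 9.99872246e-01  1.59671099e-02  5.30667409e-04 -5.11056360e-04]
w [[425.0, 186.0], [415.0, 252.0], [436.0, 110.0], [421.0, 209.0], [428.0, 162.0], [395.0, 163.0]]
t [[341.0, 157.0], [340.0, 185.0], [342.0, 129.0], [341.0, 166.0], [341.0, 148.0], [339.0, 167.0]]
c [[281.0, 224.0], [289.0, 198.0], [272.0, 252.0], [284.0, 215.0], [278.0, 233.0], [284.0, 249.0]]
```

View pics/m5.png

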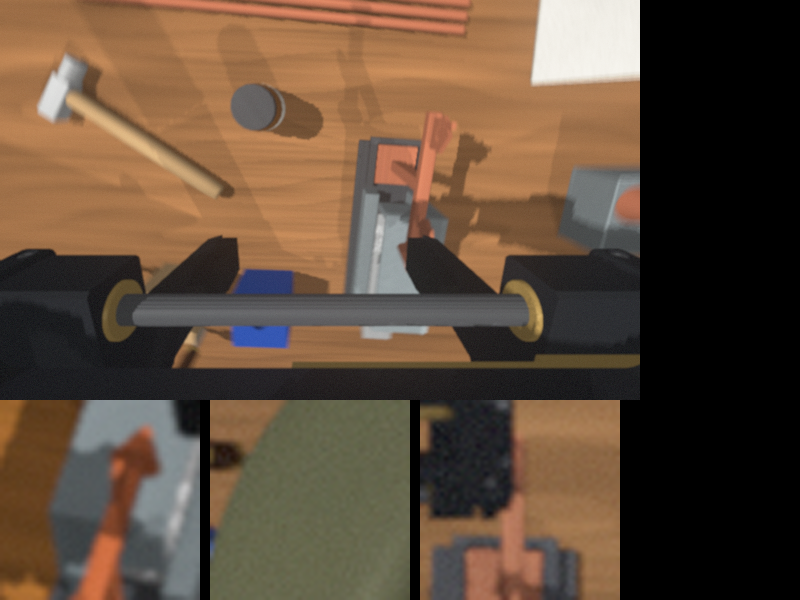

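The wrist view shows the bar's middle at (424,186), as the model predicts. The tree cut-out is near the far end at (445,120), the jar at (257,107) and the hammer are undisturbed, and nothing is in the way. I grip at the middle of the bar.

Run:
```python
from plant import r
from h import *
s=r.get_state(); p=j2w((0,.118,.133)); plan(s,p,rot(jig()[2])); print(p)
```

```text
shift cm [-0.37 10.73 17.62] turn deg [-0.06 -0.06  3.59]
[0.66674402 0.02356574 0.133     ]
```

Call:
carry_out(rows=[[[-0.2,4,0],[0,0,3.6],0],[[-0.4,8,0],[0,0,3.6],0],[[-0.4,10.7,0],[0,0,3.6],0],[[-0.4,10.7,0],[0,0,3.6],0],[[-0.4,10.7,4],[0,0,3.6],0],[[-0.4,10.7,8],[0,0,3.6],0],[[-0.4,10.7,11.5],[0,0,3.6],0],[[-0.4,10.7,14],[0,0,3.6],0],[[-0.4,10.7,16],[0,0,3.6],0],[[-0.4,10.7,17],[0,0,3.6],0],[[-0.4,10.7,17.6],[0,0,3.6],0],[[-0.4,10.7,17.6],[0,0,3.6],0]])

```text
clock: 15.75
tool_pos: [0.6665, 0.0245, 0.1335]
eef_rot: [1.0, -0.016, 0.001, -0.001]
contact_force: [-1.1, 0.6, -0.2]
opening: 0.999
finger_force: 0.0
```

Run:
```python
from plant import r
from h import *
s=r.get_state(); print(s["contact_force"].round(2)); plan(s,j2w((0,.118,.131)),rot(jig()[2]))
```

```text
[-1.06  0.58 -0.15]
shift cm [0.03 0.09 0.25] turn deg [-0.11 -0.09 -0.09]
```

Call:
carry_out(rows=[[[0,0.1,0.2],[0,0,0],0],[[0,0.1,0.2],[0,0,1],1],[[0,0.1,0.2],[0,0,0],1],[[0,0.1,0.2],[0,0,0],1],[[0,0.1,0.2],[0,0,0],1],[[0,0.1,0.2],[0,0,0],1],[[0,0.1,0.2],[0,0,0],1],[[0,0.1,0.2],[0,0,0],1],[[0,0.1,0.2],[0,0,0],1],[[0,0.1,0.2],[0,0,0],1],[[0,0.1,0.2],[0,0,0],1],[[0,0.1,0.2],[0,0,0],1]], newtons=30)

```text
clock: 16.95
tool_pos: [0.6664, 0.023, 0.1316]
eef_rot: [1.0, -0.017, 0.001, -0.001]
contact_force: [-0.1, 0.5, -0.5]
opening: 0.153
finger_force: 30.0
```

Call:
carry_out(rows=[[[0,0,0],[0,0,0],1],[[0,0,0],[0,0,0],1],[[0,0,0],[0,0,0],1]], newtons=40)

```text
clock: 17.25
tool_pos: [0.6664, 0.0229, 0.1316]
eef_rot: [1.0, -0.017, 0.001, -0.001]
contact_force: [0.4, -0.2, -0.8]
opening: 0.156
finger_force: 40.0
```

Run:
```python
from plant import r
from h import *
s=r.get_state(); print({k:s[k] for k in("contact_force","moment","tool_pos","opening","finger_force")},s["q"].round(2))
```

```text
{'contact_force': array([ 0.37399079, -0.19485408, -0.76166842]), 'moment': array([ 0.02834125,  0.18863791, -0.03191615]), 'tool_pos': array([0.66635984, 0.02293733, 0.13155914]), 'opening': 0.15607263628448806, 'finger_force': 39.99980092048645} [-0.35  0.93  0.5   1.54 -0.56  0.82 -1.23]
```

Call:
carry_out(rows=[[[0,0,-0.6],[0,0,0],1],[[0,0,-1.5],[0,0,0],1],[[0,0,-3],[0,0,0],1],[[0,0,-5],[0,0,0],1],[[0,0,-7.5],[0,0,0],1],[[0,0,-10],[0,0,0],1],[[0,0,-12.5],[0,0,0],1],[[0,0,-14],[0,0,0],1],[[0,0,-14],[0,0,0],1],[[0,0,-14],[0,0,0],1]])

```text
clock: 18.25
tool_pos: [0.6659, 0.0226, 0.272]
eef_rot: [1.0, -0.017, 0.001, -0.001]
contact_force: [0.7, 0.6, -2.1]
opening: 0.153
finger_force: 40.0
```

Run:
```python
from plant import r
from h import *
import pickle
s=r.get_state(); print({k:s[k] for k in("contact_force","moment","tool_pos","opening","finger_force")},s["q"].round(2))
T=pickle.load(open("s0.pkl","rb"))["top"]; a=onz(T,483.4,240.4,.028);b=onz(T,442.1,297.9,.028); p=(a+b)/2; print(p)
p[2]=.27; plan(s,p,rot(jig()[2]))
```

```text
{'contact_force': array([ 0.6847284 ,  0.58720188, -2.14523715]), 'moment': array([-0.01704663,  0.15804687,  0.01719829]), 'tool_pos': array([0.66594294, 0.02261257, 0.27196748]), 'opening': 0.15266127235473528, 'finger_force': 39.99980427324772} [-0.39  0.78  0.6   1.41 -0.47  1.09 -1.32]
[ 0.36244007 -0.33227281  0.028     ]
shift cm [-29.13  36.5    0.07] turn deg [-0.1  -0.12 -0.18]
```

Call:
carry_out(rows=[[[-1.2,1.5,0],[0,0,0],1],[[-3.7,4.6,0],[0,0,0],1],[[-6.5,8.2,0],[0,0,0],1],[[-9.5,11.9,0],[0,0,0],1],[[-12.5,15.6,0],[0,0,0],1],[[-15.5,19.4,0],[0,0,0],1],[[-18.5,23.2,0],[0,0,0],1],[[-21.5,26.9,0],[0,0,0],1],[[-24.5,30.7,0],[0,0,0],1],[[-27,33.8,0],[0,0,0],1],[[-28.5,35.7,0],[0,0,0],1],[[-29.1,36.5,0],[0,0,0],1]])

```text
clock: 19.45
tool_pos: [0.3602, -0.3341, 0.2702]
eef_rot: [1.0, -0.019, -0.0, -0.001]
contact_force: [-0.3, -0.1, -2.5]
opening: 0.153
finger_force: 40.0
```

Run:
```python
from plant import r
from h import *
s=r.get_state(); print({k:s[k] for k in("contact_force","moment","tool_pos","opening","finger_force")},s["q"].round(2))
plan(s,[.3625,-.332,.136],rot(jig()[2]))
```

```text
{'contact_force': array([-0.29635591, -0.11036723, -2.49544326]), 'moment': array([-0.05251468,  0.12256831,  0.01235269]), 'tool_pos': array([ 0.36019129, -0.33405222,  0.27015418]), 'opening': 0.15291586781917735, 'finger_force': 39.99982796609402} [ 0.31  0.53  0.55  1.94 -0.39  0.78 -0.53]
shift cm [ 0.23 -0.19 13.42] turn deg [-0.08  0.01 -0.46]
```

Call:
carry_out(rows=[[[0.1,0,2],[0,0,0],1],[[0.2,0,5],[0,0,0],1],[[0.2,0,8],[0,0,0],1],[[0.2,0,10.5],[0,0,0],1],[[0.2,0,12.3],[0,0,0],1],[[0.2,0,13.2],[0,0,0],1],[[0.2,0,13.6],[0,0,0],1],[[0.2,0,13.6],[0,0,0],1],[[0.2,0,13.6],[0,0,0],1]])

```text
clock: 20.35
tool_pos: [0.3657, -0.3324, 0.1352]
eef_rot: [1.0, -0.017, 0.001, -0.0]
contact_force: [0.5, 0.1, -1.7]
opening: 0.156
finger_force: 40.0
```

Run:
```python
from plant import r
s=r.get_state(); print({k:s[k] for k in("contact_force","moment","tool_pos","eef_rot")})
```

```text
{'contact_force': array([ 0.5358961 ,  0.08777872, -1.69874574]), 'moment': array([ 0.02381286,  0.11087712, -0.00788091]), 'tool_pos': array([ 0.36572246, -0.33242669,  0.13515461]), 'eef_rot': array([ 9.99858259e-01, -1.67758648e-02,  1.38204012e-03, -3.49251084e-04])}
```

Touch down at about 0.1296: 4 mm, then up to 6 mm, watching the force.

Call:
carry_out(rows=[[[0,0,0.2],[0,0,0],1],[[0,0,0.4],[0,0,0],1],[[0,0,0.5],[0,0,0],1],[[0,0,0.55],[0,0,0],1],[[0,0,0.55],[0,0,0],1],[[0,0,0.55],[0,0,0],1]])

```text
clock: 20.95
tool_pos: [0.3655, -0.3322, 0.1295]
eef_rot: [1.0, -0.017, 0.001, -0.001]
contact_force: [0.2, 2.5, 5.0]
opening: 0.155
finger_force: 40.0
```

Call:
carry_out(rows=[[[0,0,-0.05],[0,0,0],1],[[0,0,-0.05],[0,0,0],0.8],[[0,0,-0.05],[0,0,0],0.7],[[0,0,-0.05],[0,0,0],0.5],[[0,0,-0.05],[0,0,0],0.2],[[0,0,-0.05],[0,0,0],0],[[0,0,-0.05],[0,0,0],0],[[0,0,-0.05],[0,0,0],0],[[0,0,-0.05],[0,0,0],0],[[0,0,-0.05],[0,0,0],0],[[0,0,-0.05],[0,0,0],0],[[0,0,-0.05],[0,0,0],0]], newtons=10)

```text
clock: 22.15
tool_pos: [0.3652, -0.3322, 0.1295]
eef_rot: [1.0, -0.017, 0.001, -0.001]
contact_force: [-0.7, 0.5, 0.2]
opening: 1.0
finger_force: 0.0
```

Call:
carry_out(rows=[[[0,0,-1],[0,0,0],0],[[0,0,-3],[0,0,0],0],[[0,0,-6],[0,0,0],0],[[0,0,-10],[0,0,0],0],[[0,0,-15],[0,0,0],0],[[0,0,-18],[0,0,0],0],[[0,-5,-18],[0,0,0],0],[[0,-10,-18],[0,0,0],0],[[0,-15,-18],[0,0,0],0],[[0,-20,-18],[0,0,0],0],[[0,-20,-18],[0,0,0],0]])

```text
clock: 23.25
tool_pos: [0.3716, -0.1249, 0.3097]
eef_rot: [1.0, -0.01, -0.0, -0.003]
contact_force: [-0.5, -0.7, -0.0]
opening: 1.003
finger_force: 0.0
```

Run:
```python
from plant import r
from h import *
import pickle,cv2
t=r.snapshot("top");c=r.snapshot("scene")
k=lambda s,x,y,ww,h,f:cv2.resize(s["image"][y:y+h,x:x+ww,::-1],None,fx=f,fy=f,interpolation=cv2.INTER_CUBIC)
im=np.zeros((600,800,3),np.uint8)
im[:300,:400]=k(t,420,220,100,75,4); im[:300,400:]=k(c,145,90,100,75,4)
im[300:,:400]=k(t,180,205,100,75,4); im[300:,400:]=k(c,255,155,100,75,4)
cv2.imwrite("pics/m6.png",im); print(r.get_state()["contact_force"])
```

```text
[ 0.52025412 -0.93579727 -0.852463  ]
```

View pics/m6.png

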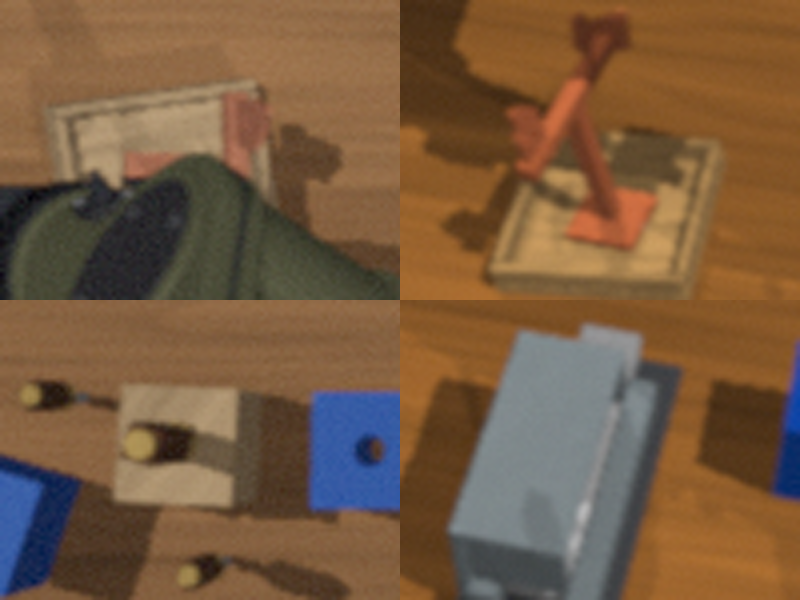

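The vane stands upright in the tray, its foot near the centre of the floor at scene pixel (198,144). The punch is back in its block, and the bolt sticks out of the back of the jig, so it is still drawn. I hand the job in.

```bash
python3 -c "
from plant import r
print(r.finish_job())"
```

```text
the job is handed in; nothing more can be done
None
```

I handed the job in at about 23 s of the 72 s: the bolt was drawn to its stop, the punch is back in its block, and the vane stands upright in the tray; the judge returned no result.

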